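Set up a product photo: candle on the mark, camera column out to its second stop

ROBOT

A 7-joint arm with a two-finger parallel gripper is mounted at the origin on the work surface; the furniture and walls round the work are solid. World frame = base frame: x ahead of the robot, y to its left, z up, the work surface at z = 0. Lengths are in mm, angles in rad, forces in N, time in s.
With the tool pointing down it reaches from about 425 to 950 mm from the base axis. Payload 4.7 kg.
Tool frame: the origin (TCP) lies midway between the tips of the shut fingers; the grasp point (between the pads) lies 19 mm behind it; z points along the fingers, y is the line along which they close (so a half turn about z gives the same grasp; the last joint's range is limited). The gripper opens to 87 mm and grips with 3 to 60 N. Pads are 19 mm wide; open, the fingers measure 117 mm over their backs; the gripper's body (75 mm by 190 mm) begins 51 mm behind the grasp point.
Start: joints at [-0.029, 0.469, -0.049, 1.532, 0.024, 1.141, -0.082], TCP at [675.018, 0.046, 222.573] pointing down, gripper open.
Joint ranges: [-2.59, 2.59], [-0.33, 1.99], [-1.39, 1.29], [0.1, 2.45], [-1.04, 4.18], [0.21, 1.99], [-2.66, 2.66]. Speed limits (rad/s): [2.57, 2.57, 3.14, 3.14, 3.14, 3.14, 3.14].

INTERFACE

Orientations are given as a rotation vector (axis times angle).
In Python, from workcell import get_obs, snapshot, sign_off gives the robot as it stands.
- The arm moves only by the tool step_arm, never from a script. Its argument "rows" is a list of rows, each a list of 5 numbers: the opening, from 0 (shut) to 1 (fully open), then the shift along the tool's x, y, z in mm, then the turn about the tool's z in degrees. In form: [[claw, x, y, z, roll], ...]. A call has exactly 10 rows; each row is the pose to reach, as a shift and turn from the pose commanded when the call began, along the tool's axes at that moment; what a row does not reach only later rows make up. A row lasts 1/8 s, in which the tool goes at most 62.5 mm and 10.7 degrees, less where a joint would pass 70% of its speed; a pose out of reach is approached as far as the arm can. A call with a gripper value outside its range is refused whole. The fingers move at their own pace and stop on an object; "force" is the grip in N (left out, the last holds). Time passes only in rows, so rows that repeat a pose let the fingers close, or fill a call up. It gives the time, the measured TCP pose, the force, the opening and the grip force at its end, in the units of the state.
- get_obs(): the state, without advancing time (a new reading comes with each control period).
- snapshot(name): name is "scene" or "side" or "wrist"; returns a dict with "pixels" (400x640x3 uint8, blue, green, red), "depth" (400x640 float32, mm along the optical axis (not along the pixel's ray), 0 where there is no reading), "fovy" (degrees; the focal length in pixels is half the picture's height over the tangent of half this angle, whatever the lens; pixels are square), "cx", "cy" (the principal point, pixels), "dist" ([k1, k2, p1, p2, k3] as OpenCV has them; the pictures are not rectified), "rvec" (rotation vector, rad) and "tvec" (3), from world to camera coordinates, as OpenCV has them. Camera axes: x right, y down, z forward; pixel columns grow to the right and rows downward; lengths in mm; the calibration is good to about 2 mm. A picture is of the moment at which its call begins.
- sign_off(): hands the job in; it is judged then, once.
The state is a dict: "t": time; "joint_pos": joint angles; "qd": joint speeds; "joint_torque": joint torques, N m; "position": TCP position; "ee_rot": TCP orientation; "contact_force": force on the tool from outside, world axes, zero at the start; "moment": the same for the moment, N m; "width": opening from 0.0 (shut) to 1.0 (fully open); "grasp_force": force on a finger pad.
Only numpy, scipy, OpenCV 4.12 (cv2) and the standard library are available. Lean on these libraries where they do the work, as an engineer would, in place of code of your own. Each camera call takes 0.05 s, during which the arm holds its last target. There are 200 camera calls.

TASK

Set up the candle photo: push the grey candle cup, upright and without lifting it, across the table until it stands wholly on the round blue-edged mark in front of the little camera column. Then take the column's head so that the orange button is squeezed in, pull the head straight up past the first stop to the second stop, so that both tubes are fully out, and finish while still holding it there with the button pressed, because the camera sinks back if it is let go. Leave the pink tin, the ink bottle and the roll of tape alone.

Things in the scene. Friction and masses are not known exactly. Their poses are not given: they have to be found in the camera images.
- candle: Candle in a round grey cup, 88 mm diameter, 88 mm high, about 0.3 kg (varies), loose, slides on the table. Origin: centre of its underside; z up. Too wide for most grippers: push it with the fingertips about 30 mm above the table (much lower, a gripper's body may strike its rim).
- mark: Flat round paper mark, white with a blue edge, 124 mm diameter, 1 mm thick, lying fixed on the table; the candle slides over it. Origin: its centre.
- stand: Camera column fixed to the table, 190 mm high when pushed in. Origin: centre of the underside of its round foot (112 mm diameter, 24 mm high). Upright 31 mm outer tube with a black 51 mm collar (top at z = 133 mm), from which two thinner tubes and the grey head draw straight up. The orange button is on its -x side (roughly towards the robot); the camera looks along +y, to the mark.
- grip_head (a point): Middle of the grey head at button height; rises with it (start: 172 mm above the table). Head: 34 mm along the stand's x, 30 along y; top 18 mm above this point, underside 32 below. Pinch it along the stand's x, from above: one finger on the button, one on the plain +x face (41 mm over the button, 34 when flush). The camera (62 mm along x) is 29 to 76 mm away on +y, no higher than this point.
- button_face (a point): Centre of the outer face of the orange button (12 mm wide, 18 mm high) on the head's -x face, standing 7 mm proud when free; it is pressed along the stand's +x.
- button (a joint): Travel of the orange button: 0 free, 0.007 m pressed flush. Spring: about 2.4 N to start, 5 N when flush. Pressed in more than 4.5 mm it frees the column; otherwise a catch holds the pushed-in column down.
- top_tube (a joint): How far the thin steel top tube with the head is drawn out of the middle tube: 0 in, 0.050 m fully out (first stop). Takes about 2.5 N upwards and sinks back when let go (it then rests on the catch about 12 mm up; it can be gripped and pulled again as before).
- mid_tube (a joint): How far the middle tube is drawn out of the outer tube: 0 in, 0.050 m fully out (second stop, head 100 mm above its start). It follows once the top tube is at its stop; the whole pull is then 5.5 to 7 N, and rises sharply at the hard second stop. Sprung: sinks back when let go.
- pink_tin: Pink tin, 76 mm diameter, 74 mm high, loose, to be left alone. Origin: centre of its underside.
- ink: Blue ink bottle with a black cap, 46 x 46 x 57 mm, loose, to be left alone. Origin: centre of its underside.
- tape: Roll of brown tape lying flat, 68 x 73 x 24 mm, loose, to be left alone. Origin: centre of its underside.

How it is judged:
By the outcome, as a careful person would: the job done as asked, in the order asked, and still so for the second after the job is handed in, while the arm keeps its last pose, push and grip.
It also fails if it takes over 53 s, if anything falls off the work surface, if the arm or the gripper's body presses on something with over 40 N, if the wrist force passes 120 N, or if a joint passes its speed limit or range.

## Working session

There is one attempt and no reset: what is moved stays moved. The work goes in short steps, Python scripts to look and compute and a tool call to move; the robot and the scene stay as the last step left them, time stands still between calls to the robot, and variables do not carry over. Pictures are saved under pics/ and viewed, at most 10 in all, crops included, and the job is handed in when it is done.

Besides the shell and the picture viewer there is one more tool, called after ">>>" as name(argument=value, ...), one argument or row to a line, values as JSON. step_arm: Moves the arm, as the interface text tells. Its arguments: {"type":"object","properties":{"rows":{"type":"array"},"force":{"type":"number"}},"required":["rows"]}

```bash
mkdir -p pics; cat > h.py <<'E'
import numpy as np, cv2
from workcell import get_obs, snapshot, sign_off
def K(s):
    f=200/np.tan(np.radians(s["fovy"])/2); return np.array([[f,0,s["cx"]],[0,f,s["cy"]],[0,0,1.]])
def ray(s,uv):
    R=cv2.Rodrigues(np.array(s["rvec"],float))[0]; t=np.array(s["tvec"],float).ravel()
    p=cv2.undistortPoints(np.array(uv,float).reshape(-1,1,2),K(s),np.array(s["dist"],float)).reshape(-1,2)
    d=np.c_[p,np.ones(len(p))]@R
    return -R.T@t,d
def plane(s,uv,z):
    o,d=ray(s,uv); return o+d*((z-o[2])/d[:,2])[:,None]
def cloud(s):
    v,u=np.mgrid[0:400,0:640]; o,d=ray(s,np.c_[u.ravel(),v.ravel()])
    return (o+d*s["depth"].reshape(-1,1)).reshape(400,640,3)
E
python3 - <<'E'
from h import *
a=snapshot("scene");b=snapshot("side")
import pickle;pickle.dump((a,b),open("s.pkl","wb"))
cv2.imwrite("pics/a.png",a["pixels"]);cv2.imwrite("pics/b.png",b["pixels"])
o=get_obs();print(o["t"],o["position"],o["ee_rot"],o["contact_force"])
for s in(a,b):print(ray(s,[[320,200]]))
E
```

```text
0.1 [ 6.74475120e+02 -1.58342434e-03  2.21617840e+02] [-2.22057776e+00 -2.22063026e+00  2.01622509e-03] [0.33895768 0.28803684 0.13469563]
(array([203.58085437, 412.19621356, 746.36517299]), array([[ 0.50313432, -0.46817852, -0.72655872]]))
(array([ 366.00424541, -811.33390325,  583.71801942]), array([[ 0.27135581,  0.84097692, -0.46812566]]))
```

View pics/a.png

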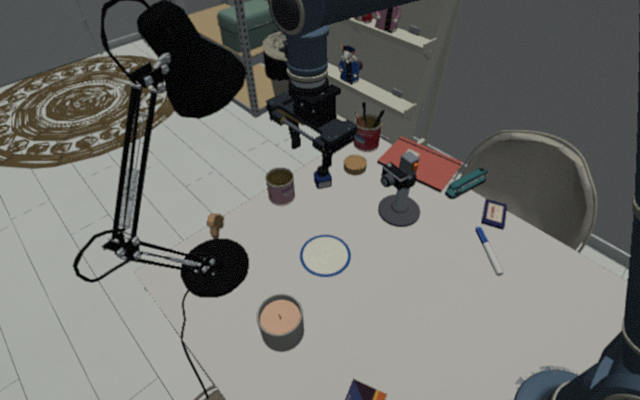

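View pics/b.png

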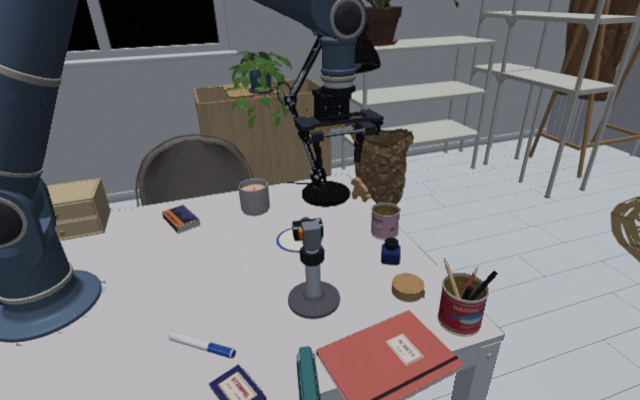

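The scene view shows the candle at about (281,322), the mark at (326,255), the stand foot at (400,210) with its head at (410,160), and a desk lamp with its base at (215,266). The side view shows the stand head at (312,232), the candle at (254,197), and the tin, ink and tape to the right, clear of the path.

```bash
python3 - <<'E'
from h import *
import pickle;a,b=pickle.load(open("s.pkl","rb"))
np.set_printoptions(precision=1,suppress=True)
def circ(P):
    A=np.c_[2*P[:,:2],np.ones(len(P))];x=np.linalg.lstsq(A,(P[:,:2]**2).sum(1),rcond=None)[0]
    return x[:2],np.sqrt(x[2]+x[0]**2+x[1]**2)
for n,s in(("a",a),("b",b)):
    C=cloud(s);hsv=cv2.cvtColor(s["pixels"],cv2.COLOR_BGR2HSV)
    m=cv2.inRange(hsv,(95,90,50),(125,255,255))
    roi=np.zeros_like(m)
    if n=="a": roi[225:285,290:360]=1
    else: roi[222:255,270:300]=1
    v,u=np.nonzero(m*roi);P=plane(s,np.c_[u,v],1);print(n,"mark",len(P),circ(P))
    X=C.reshape(-1,3);ok=s["depth"].ravel()>0
    # candle rim
    mk=(C[...,2]>80)&(C[...,2]<95)&(s["depth"]>0)
    r=np.zeros_like(mk)
    if n=="a": r[290:350,255:307]=1
    else: r[175:215,235:272]=1
    P=C[mk&r];print("candle top",len(P),P.min(0),P.max(0),np.median(P,0))
    # foot
    mk=(C[...,2]>18)&(C[...,2]<29)&(s["depth"]>0);r=np.zeros_like(mk)
    if n=="a": r[185:230,370:425]=1
    else: r[280:320,285:345]=1
    P=C[mk&r];h=cv2.convexHull(P[:,:2].astype(np.float32))[:,0];print("foot",len(P),P.min(0),P.max(0),cv2.minEnclosingCircle(h))
    mk=(C[...,2]>183)&(C[...,2]<196)&(s["depth"]>0);r=np.zeros_like(mk)
    if n=="a": r[140:185,395:425]=1
    else: r[210:250,290:330]=1
    P=C[mk&r];print("head top",len(P),P.min(0),P.max(0),cv2.minAreaRect(P[:,:2].astype(np.float32)))
    m=cv2.inRange(hsv,(5,150,120),(18,255,255)).astype(bool)&r
    print("btn",m.sum(),np.median(C[m],0) if m.any() else 0)
    if n=="a":
        for nm,(x0,y0,x1,y1) in dict(lamphead=(140,0,245,120),lampbase=(180,240,248,295),tin=(266,170,296,203),ink=(314,170,332,188)).items():
            Q=C[y0:y1,x0:x1][s["depth"][y0:y1,x0:x1]>0];Q=Q[(Q[:,2]>10)]
            print(nm,np.percentile(Q,[5,95],axis=0) if len(Q) else 0)
E
```

```text
a mark 229 (array([581. ,  48.1]), np.float64(58.13621080140878))
candle top 442 [455.8 202.9  80.1] [543.  291.1  91. ] [496.8 249.   87.1]
foot 143 [ 512.8 -229.9   18. ] [ 583.6 -155.7   28.9] ((544.603515625, -191.17132568359375), 40.42804718017578)
head top 152 [ 526.  -204.6  183.2] [ 561.2 -173.   192. ] ((543.1792602539062, -188.80035400390625), (30.496915817260742, 33.72239685058594), 83.72312927246094)
btn 14 [ 524.4 -187.8  180.2]
lamphead [[704.9 120.4 409. ]
 [775.4 254.  549.3]]
lampbase [[660.6 200.1  18.8]
 [784.8 327.6 101.3]]
tin [[770.7 -36.9  14.7]
 [841.5  32.8  74.2]]
ink [[ 738.  -128.2   12.6]
 [ 778.9  -93.3   57.2]]
b mark 54 (array([580.6,  48. ]), np.float64(57.84447053668779))
candle top 162 [456.8 197.4  80. ] [542.5 287.9  88.7] [499.5 232.5  84.7]
foot 150 [ 523.  -218.5   18. ] [ 568.3 -180.5   28.9] ((546.7069091796875, -199.45632934570312), 25.27809715270996)
head top 190 [ 527.2 -209.6  183.2] [ 562.5 -176.3  191.4] ((544.9652709960938, -192.48452758789062), (32.36783218383789, 33.522151947021484), 83.70532989501953)
btn 14 [ 525.1 -191.5  180.3]
```

>>> step_arm(
  rows=[
    [0.57,46,-29,0,-4],
    [0.57,92,-59,0,-8],
    [0.57,138,-88,0,-12],
    [0.57,184,-118,0,-16],
    [0.57,230,-147,0,-20],
    [0.57,276,-176,20,-22.3],
    [0.57,321,-205,50,-22.3],
    [0.57,321,-205,90,-22.3],
    [0.57,321,-205,120,-22.3],
    [0.57,321,-205,120,-22.3],
  ],
)

```text
t: 1.35
position: [468.3, 319.7, 100.1]
ee_rot: [-1.748, -2.608, 0.009]
contact_force: [-0.4, -1.1, -0.0]
width: 0.566
grasp_force: 0.0
```

```bash
python3 - <<'E'
from h import *
o=get_obs();print(o["t"],o["position"],o["ee_rot"],o["contact_force"],o["width"],o["joint_pos"])
a=snapshot("scene");w=snapshot("wrist")
cv2.imwrite("pics/c.png",np.vstack([a["pixels"][150:],w["pixels"]])[:650:1]) if 0 else cv2.imwrite("pics/c.png",a["pixels"])
print(cv2.Rodrigues(np.array(o["ee_rot"]))[0].round(3))
E
```

```text
1.35 [468.25723705 319.71320606 100.1264653 ] [-1.74833905 -2.60774065  0.00895125] [-0.39928369 -1.09820944 -0.01472754] 0.5663781922096546 [-0.48176111  0.44796847 -0.24756169  1.89753706  0.14524339  0.81940239
 -0.41634061]
[[-0.38   0.925 -0.005]
 [ 0.925  0.38  -0.004]
 [-0.002 -0.006 -1.   ]]
```

View pics/c.png

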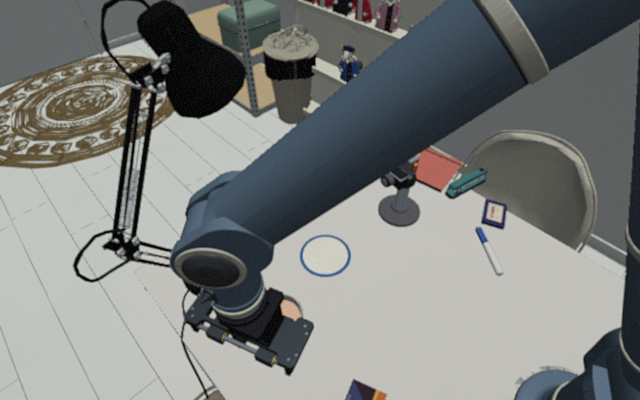

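>>> step_arm(
  rows=[
    [0.57,0,0,35,0],
    [0.57,0,0,68,0],
    [0.57,-10,0,68,0],
    [0.57,-20,0,68,0],
    [0.57,-27,0,68,0],
    [0.57,-34,0,68,0],
    [0.57,-41,0,68,0],
    [0.57,-50,0,68,0],
    [0.57,-60,0,68,0],
    [0.57,-70,0,68,0],
  ],
)

```text
t: 2.7
position: [496.9, 255.9, 34.7]
ee_rot: [1.75, 2.609, 0.001]
contact_force: [-1.5, 2.3, 2.6]
width: 0.566
grasp_force: 1.6
```

>>> step_arm(
  rows=[
    [0.57,-12,0,0,0],
    [0.57,-24,0,0,0],
    [0.57,-36,0,0,0],
    [0.57,-48,0,0,0],
    [0.57,-60,0,0,0],
    [0.57,-72,0,0,0],
    [0.57,-84,0,0,0],
    [0.57,-94,0,0,0],
    [0.57,-102,0,0,0],
    [0.57,-105,0,0,0],
  ],
)

```text
t: 3.95
position: [536.6, 158.5, 34.5]
ee_rot: [1.751, 2.608, -0.0]
contact_force: [-1.3, 3.2, 2.1]
width: 0.571
grasp_force: 1.6
```

```bash
python3 - <<'E'
from h import *
o=get_obs();print(o["t"],o["position"],o["ee_rot"],o["contact_force"],o["width"])
w=snapshot("wrist");b=snapshot("side")
cv2.imwrite("pics/d.png",np.hstack([w["pixels"][:,100:540],b["pixels"][80:,150:450][:400,:].repeat(1,0) if 0 else cv2.resize(b["pixels"][100:300,220:400],(360,400))]))
E
```

```text
3.95 [536.58415715 158.46203253  34.50331645] [ 1.75082154e+00  2.60848223e+00 -3.24583926e-04] [-1.34052338  3.24865847  2.05105456] 0.5710061368197275
```

View pics/d.png

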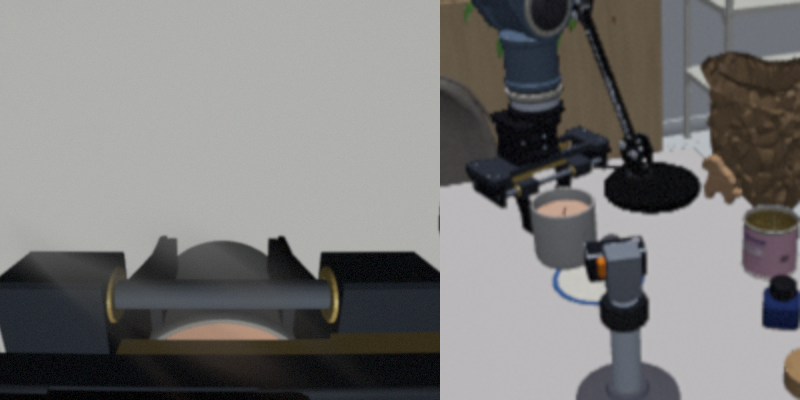

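The wrist half shows the cup cradled between the two fingers, upright. In the side half it is just entering the mark. I'll measure where it is now.

```bash
cat >> h.py <<'E'
def cup(s):
    # silhouette of grey/peach cup in side view by height and region near mark/candle
    C=cloud(s);Z=C[...,2]
    m=(s["depth"]>0)&(Z>20)&(Z<91)&(C[...,0]>480)&(C[...,0]<660)&(C[...,1]>-20)&(C[...,1]<180)
    P=C[m&(Z<75)];P=P[:,:2]
    from scipy.optimize import least_squares
    r=least_squares(lambda c:np.hypot(*(P-c).T)-44,P.mean(0)+[0,30],loss="soft_l1",f_scale=2)
    return r.x,len(P),np.median(abs(r.fun)),C[m&(Z>80)]
E
python3 - <<'E'
from h import *
s=snapshot("side");c,n,e,T=cup(s);print(c,n,e,T[:,:2].min(0),T[:,:2].max(0))
p=get_obs()["position"][:2];u=np.array([-.38,.925])
print("tcp->cup along",-(c-p)@u,"to mark",(np.array([580.8,48])-c)@u,(np.array([580.8,48])-c)@[.925,.38])
E
```

```text
[553.19260208 114.07214039] 797 1.9430631458411227 [497.5864412   68.11146322] [596.43727341 178.44894171]
tcp->cup along 47.36921402479383 to mark -71.60754106966169 0.4294297260100937
```

>>> step_arm(
  rows=[
    [0.57,-10,0,0,0],
    [0.57,-20,0,0,0],
    [0.57,-31,0,0,0],
    [0.57,-42,0,0,0],
    [0.57,-51,0,0,0],
    [0.57,-59,0,0,0],
    [0.57,-65,0,0,0],
    [0.57,-69,0,0,0],
    [0.57,-71,0,0,0],
    [0.57,-71,0,0,0],
  ],
)

```text
t: 5.35
position: [563.4, 93.4, 34.5]
ee_rot: [1.75, 2.609, -0.0]
contact_force: [-0.7, -0.4, -0.1]
width: 0.571
grasp_force: 0.2
```

>>> step_arm(
  rows=[
    [0.57,3,0,0,0],
    [0.57,10,0,0,0],
    [0.57,20,0,0,0],
    [0.57,35,0,0,0],
    [0.57,50,0,0,0],
    [0.57,60,0,0,0],
    [0.57,60,0,-40,0],
    [0.57,60,0,-100,0],
    [0.57,60,0,-160,0],
    [0.57,60,0,-220,0],
  ],
)

```text
t: 6.6
position: [540.1, 149.2, 256.6]
ee_rot: [1.749, 2.609, 0.0]
contact_force: [1.3, 0.5, -0.5]
width: 0.573
grasp_force: 0.0
```

```bash
python3 - <<'E'
from h import *
o=get_obs();print(o["t"],o["position"],o["ee_rot"],o["width"],o["joint_pos"])
s=snapshot("side");c,n,e,T=cup(s);print(c,n,e,T[:,:2].min(0),T[:,:2].max(0),"err",c-[580.8,48])
a=snapshot("scene");cv2.imwrite("pics/e.png",np.hstack([cv2.resize(a["pixels"][170:320,230:380],(400,400)),cv2.resize(s["pixels"][150:300,220:370],(400,400))]))
E
```

```text
6.6 [540.11014376 149.22663689 256.5892091 ] [1.74943869e+00 2.60911377e+00 2.57363871e-04] 0.5734699033119285 [-0.12471135  0.26768209 -0.27020153  1.75567174  0.07833165  1.1284278
 -0.02981929]
[585.84187674  37.93125994] 446 4.707411669188719 [537.2904677    3.95527804] [623.69494989  92.92974068] err [  5.04187674 -10.06874006]
```

View pics/e.png

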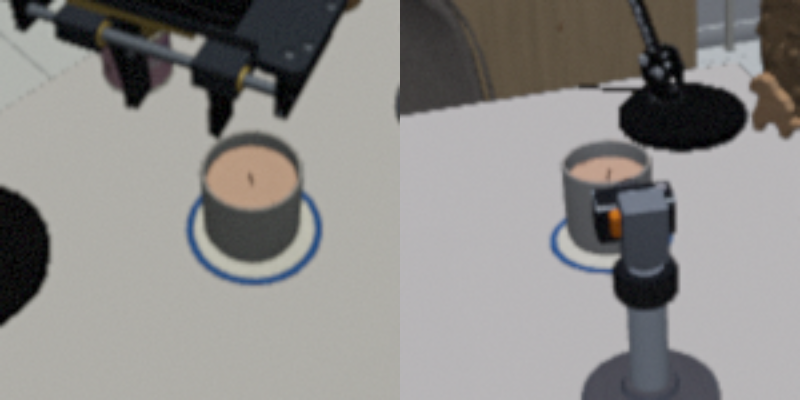

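The cup stands wholly on the mark, and its rim extents put the centre near (580.5, 48.5), which matches the mark. Next I move over the head.

>>> step_arm(
  rows=[
    [1,-40,-16,0,3.5],
    [1,-85,-34,0,7.5],
    [1,-130,-52,0,11.5],
    [1,-175,-70,0,15.5],
    [1,-220,-88,0,19.5],
    [1,-265,-105,0,23.5],
    [1,-300,-119,0,27],
    [1,-316,-125.5,0,28.6],
    [1,-316,-125.5,0,28.6],
    [1,-316,-125.5,0,28.6],
  ],
)

```text
t: 7.95
position: [544.7, -188.6, 254.4]
ee_rot: [-2.336, -2.099, -0.001]
contact_force: [0.0, 0.7, 0.8]
width: 0.998
grasp_force: 0.0
```

```bash
python3 - <<'E'
from h import *
np.set_printoptions(precision=1,suppress=True)
o=get_obs();print(o["t"],o["position"],o["ee_rot"],o["width"],o["contact_force"],o["joint_pos"])
print(cv2.Rodrigues(np.array(o["ee_rot"]))[0].round(3))
s=snapshot("wrist");cv2.imwrite("pics/f.png",s["pixels"])
b=snapshot("side")
for S in(s,b):
    C=cloud(S);m=(S["depth"]>0)&(C[...,2]>184)&(C[...,2]<196)&(abs(C[...,0]-544)<30)&(abs(C[...,1]+190)<30)
    P=C[m];print(len(P))
    if len(P)>20: print(P.min(0),P.max(0),np.median(P,0),cv2.minAreaRect(P[:,:2].astype(np.float32)))
    hsv=cv2.cvtColor(S["pixels"],cv2.COLOR_BGR2HSV);m=cv2.inRange(hsv,(5,150,100),(18,255,255)).astype(bool)&(abs(C[...,0]-530)<30)&(abs(C[...,1]+190)<30)
    if m.any():print("btn",m.sum(),C[m].min(0),C[m].max(0),np.median(C[m],0))
E
```

```text
7.95 [ 544.7 -188.6  254.4] [-2.3 -2.1 -0. ] 0.9977729225837036 [0.  0.7 0.8] [ 0.3  0.3 -0.   1.7  0.   1.1  0.2]
[[ 0.1  1.  -0. ]
 [ 1.  -0.1  0. ]
 [ 0.  -0.  -1. ]]
1740
[ 527.5 -204.9  184. ] [ 563.6 -172.3  192.3] [ 545.7 -187.2  190.1] ((545.6127319335938, -188.8921661376953), (30.576452255249023, 33.98912811279297), 82.46896362304688)
btn 76 [ 522.7 -190.4  179.1] [ 527.7 -180.8  182.6] [ 525.3 -185.4  181. ]
177
[ 527.6 -209.1  184. ] [ 561.7 -175.8  191.5] [ 544.3 -197.9  189.3] ((545.1106567382812, -191.93484497070312), (33.11305236816406, 33.50101852416992), 85.67415618896484)
btn 27 [ 521.6 -197.3  167.7] [ 528.3 -186.3  182. ] [ 524.8 -194.1  178.6]
```

View pics/f.png

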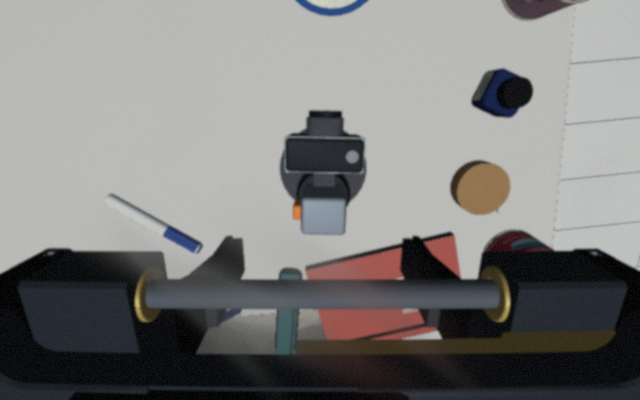

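The wrist view shows the head at (324,214) with the orange button at (297,211), centred between the open fingers and aligned with them. The camera body at (325,154) is clear.

>>> step_arm(
  rows=[
    [1,-1.5,0.6,12,1],
    [1,-1.5,0.6,26,1],
    [1,-1.5,0.6,40,1],
    [1,-1.5,0.6,54,1],
    [1,-1.5,0.6,68,1],
    [1,-1.5,0.6,80,1],
    [1,-1.5,0.6,90,1],
    [1,-1.5,0.6,97,1],
    [1,-1.5,0.6,101,1],
    [1,-1.5,0.6,101,1],
  ],
)

```text
t: 9.3
position: [544.9, -192.6, 153.5]
ee_rot: [2.358, 2.076, 0.0]
contact_force: [0.2, 0.3, -0.1]
width: 0.998
grasp_force: 0.0
```

>>> step_arm(
  rows=[
    [0.7,0,0,0,0],
    [0.6,0,0,0,0],
    [0.5,0,0,0,0],
    [0.45,0,0,0,0],
    [0.4,0,0,0,0],
    [0.35,0,0,0,0],
    [0.3,0,0,0,0],
    [0.3,0,0,0,0],
    [0.3,0,0,0,0],
    [0.3,0,0,0,0],
  ],
  force=25,
)

```text
t: 10.55
position: [544.9, -192.6, 153.5]
ee_rot: [2.358, 2.075, 0.0]
contact_force: [-0.1, 0.9, -1.3]
width: 0.385
grasp_force: 25.0
```

```bash
python3 - <<'E'
from h import *
o=get_obs();print(o["t"],o["position"],o["ee_rot"],o["width"]*87,o["contact_force"],o["moment"],o["grasp_force"])
b=snapshot("side");cv2.imwrite("pics/g.png",cv2.resize(b["pixels"][130:330,200:400],(600,600)))
E
```

```text
10.55 [ 544.93050348 -192.61851121  153.50955046] [2.35820618e+00 2.07542347e+00 2.85948028e-04] 33.488948329493326 [-0.08181352  0.87654947 -1.31591768] [0.01962264 0.12420256 0.01598168] 24.99814389157109
```

View pics/g.png

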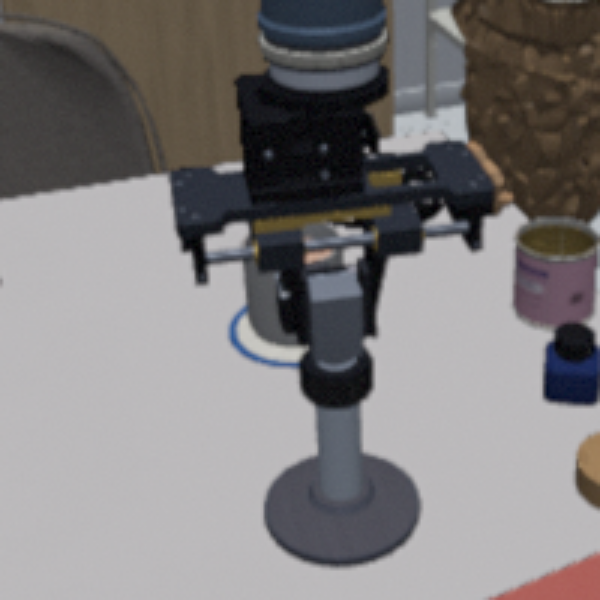

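The side view shows the head pinched at about (335,300). The opening of 33.5 mm means the button is flush. Now I pull up towards the first stop.

>>> step_arm(
  rows=[
    [0.3,0,0,-3,0],
    [0.3,0,0,-8,0],
    [0.3,0,0,-13,0],
    [0.3,0,0,-18,0],
    [0.3,0,0,-23,0],
    [0.3,0,0,-28,0],
    [0.3,0,0,-33,0],
    [0.3,0,0,-38,0],
    [0.3,0,0,-42,0],
    [0.3,0,0,-42,0],
  ],
)

```text
t: 11.85
position: [544.9, -192.6, 195.9]
ee_rot: [2.358, 2.075, 0.0]
contact_force: [1.7, -0.7, -1.2]
width: 0.389
grasp_force: 25.0
```

>>> step_arm(
  rows=[
    [0.3,0,0,-4,0],
    [0.3,0,0,-8,0],
    [0.3,0,0,-12,0],
    [0.3,0,0,-16,0],
    [0.3,0,0,-20,0],
    [0.3,0,0,-25,0],
    [0.3,0,0,-30,0],
    [0.3,0,0,-35,0],
    [0.3,0,0,-40,0],
    [0.3,0,0,-40,0],
  ],
)

```text
t: 13.1
position: [544.8, -192.6, 236.0]
ee_rot: [2.358, 2.075, 0.0]
contact_force: [2.4, -0.4, -4.8]
width: 0.388
grasp_force: 25.0
```

```bash
python3 - <<'E'
from h import *
np.set_printoptions(precision=1,suppress=True)
o=get_obs();print(o["t"],o["position"],o["width"]*87,o["contact_force"],o["moment"],o["grasp_force"])
b=snapshot("side");cv2.imwrite("pics/h.png",cv2.resize(b["pixels"][130:330,200:400],(600,600)))
E
```

```text
13.1 [ 544.8 -192.6  236. ] 33.79535402198628 [ 2.4 -0.4 -4.8] [-0.1 -0.4  0. ] 24.997583760414273
```

View pics/h.png

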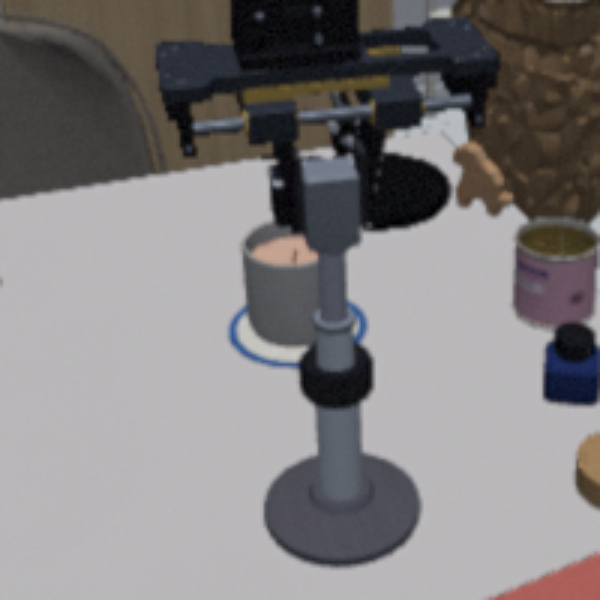

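The head is held and both tubes are coming out, with the middle tube's ring visible at (335,322). I'll continue slowly to the hard stop.

>>> step_arm(
  rows=[
    [0.3,0,0,-3,0],
    [0.3,0,0,-6,0],
    [0.3,0,0,-9,0],
    [0.3,0,0,-12,0],
    [0.3,0,0,-14,0],
    [0.3,0,0,-15,0],
    [0.3,0,0,-16,0],
    [0.3,0,0,-16.5,0],
    [0.3,0,0,-17,0],
    [0.3,0,0,-17,0],
  ],
  force=30,
)

```text
t: 14.4
position: [544.8, -192.6, 252.6]
ee_rot: [-2.358, -2.076, -0.0]
contact_force: [2.6, -0.2, -6.5]
width: 0.392
grasp_force: 30.0
```

>>> step_arm(
  rows=[
    [0.3,0,0,-0.3,0],
    [0.3,0,0,-0.6,0],
    [0.3,0,0,-0.9,0],
    [0.3,0,0,-1,0],
    [0.3,0,0,-1,0],
    [0.3,0,0,-1,0],
    [0.3,0,0,-1,0],
    [0.3,0,0,-1,0],
    [0.3,0,0,-1,0],
    [0.3,0,0,-1,0],
  ],
)

```text
t: 15.65
position: [544.8, -192.6, 253.6]
ee_rot: [-2.358, -2.076, -0.0]
contact_force: [2.4, -0.5, -6.6]
width: 0.383
grasp_force: 30.0
```

>>> step_arm(
  rows=[
    [0.3,0,0,-0.3,0],
    [0.3,0,0,-0.6,0],
    [0.3,0,0,-0.8,0],
    [0.3,0,0,-1,0],
    [0.3,0,0,-1,0],
    [0.3,0,0,-1,0],
    [0.3,0,0,-1,0],
    [0.3,0,0,-1,0],
    [0.3,0,0,-1,0],
    [0.3,0,0,-1,0],
  ],
)

```text
t: 16.9
position: [544.7, -192.5, 253.8]
ee_rot: [-2.358, -2.075, 0.0]
contact_force: [5.0, -1.7, -15.0]
width: 0.386
grasp_force: 30.0
```

The force rose to 15 N, so this is the second stop. I'll check the head height and the cup, then hand in.

```bash
python3 - <<'E'
from h import *
np.set_printoptions(precision=1,suppress=True)
b=snapshot("side");o=get_obs();print(o["t"],o["position"],o["width"]*87,o["contact_force"],o["grasp_force"])
C=cloud(b);ok=b["depth"]>0
m=ok&(abs(C[...,0]-545)<12)&(C[...,1]<-195)&(C[...,1]>-212)&(C[...,2]>180)
g=C[m];print("head face z",g[:,2].min(),g[:,2].max(),len(g))
T=C[ok&(C[...,2]>80)&(C[...,2]<91)&(C[...,0]>500)&(C[...,0]<660)&(C[...,1]>-40)&(C[...,1]<130)];print("cup",T.min(0),T.max(0))
cv2.imwrite("pics/i.png",cv2.resize(b["pixels"][130:330,200:400],(600,600)))
E
```

```text
16.95 [ 544.7 -192.6  253.8] 33.99491305401245 [  4.6  -0.8 -15.4] 30.006131697446108
head face z 180.00183566905997 408.8650142893915 614
cup [537.6   1.3  80.1] [603.7  92.1  88.6]
```

View pics/i.png

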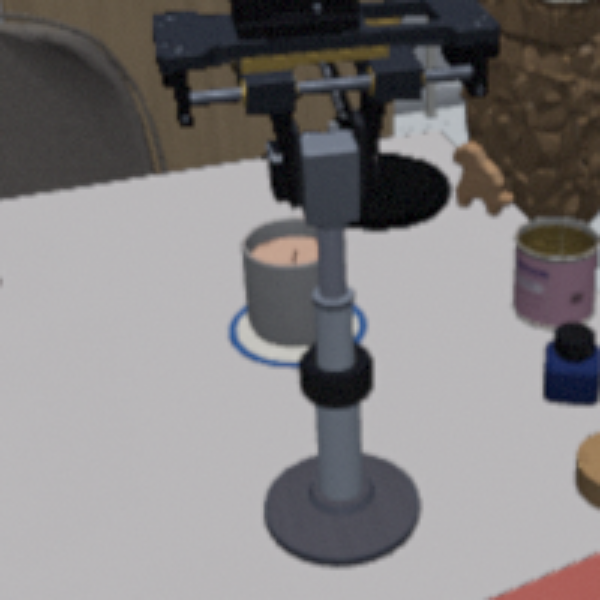

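Both tubes are out, with the top tube visible at (333,260) and the middle tube at (335,325). The head is still gripped at (331,175) and the cup stands on the mark.

```bash
python3 -c "
from workcell import sign_off;print(sign_off())"
```

```text
the job is handed in; nothing more can be done
None
```

The job is handed in, with no verdict returned: the candle cup stands on the mark, and the head is held at the second stop, about 100 mm up, with the button pressed; the tin, ink and tape were left alone.

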